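# Feed the microtome forward: unlock, key, lock

## Robot

A 6-joint arm with a two-finger parallel gripper is mounted at the origin on the work surface. World frame = base frame: x ahead of the robot, y to its left, z up, the work surface at z = 0. Lengths are in m, angles in rad, forces in N, time in s.
With the tool pointing down it reaches from about 0.275 to 0.725 m from the base axis. Payload 5.6 kg.
Tool frame: the origin (TCP) lies on the front face of the gripper's body, between the roots of the fingers; the fingertips stand 73 mm ahead of it and the grasp point (between the pads) lies 54 mm ahead of it; z points along the fingers, y is the line along which they close (so a half turn about z gives the same grasp; the last joint's range is limited). The gripper opens to 85 mm and grips with 20 to 120 N. Pads are 22 mm wide; open, the fingers measure 114 mm over their backs; the gripper's body (76 mm by 85 mm) begins 54 mm behind the grasp point. The pads swing forward as they close: fully open they stand 13 mm farther back than shut.
Start: joints at [0.285, 0.255, 0.108, 0, -1.424, -0.285], TCP at [0.55, 0, 0.304] pointing down, gripper open.
Joint ranges: [-2.95, 2.95], [-1.21, 1.97], [-1.09, 1.5], [-2.87, 1.71], [-2.94, -0.07], [-3.05, 3.05]. Speed limits (rad/s): [2.57, 2.57, 3.14, 3.14, 3.14, 3.14].

## Interface

Orientations are given as a rotation vector (axis times angle).
In Python, from bench import env, vision, finder gives the robot as it stands.
- The arm moves only by the tool hand_motion, called after ">>>" as name(argument=value, ...) on one line, values as JSON. Schema: {"type":"object","properties":{"moves":{"type":"array","items":{"type":"object","properties":{"pos":{"type":"array","items":{"type":"number"},"minItems":3,"maxItems":3},"turn_vec":{"type":"array","items":{"type":"number"},"minItems":3,"maxItems":3}},"additionalProperties":false},"minItems":1,"maxItems":8},"jaw":{"type":"number"},"squeeze":{"type":"number"},"only":{"type":"string"},"quiet":{"type":"boolean"},"lines":{"type":"string"}},"required":["moves"],"additionalProperties":false}. moves is a list of rows, 1 to 8 of them, each an object with the fields pos (a list: dx, dy, dz in normalised numbers (1 is 80 cm)), turn_vec (a list: a rotation vector rx, ry, rz in fractions of the full range, 1 being 180 degrees); a field left out counts as zero; each row is the pose to reach, as a shift and turn from the pose commanded when the call began, along the tool's axes at that moment; what a row does not reach only later rows make up. A row lasts 1/8 s, in which the tool goes at most 0.0625 m and 0.188 rad, less where a joint would pass 70% of its speed; a pose out of reach is approached as far as the arm can. jaw is the opening from 0.0 (shut) to 1.0 (fully open), set as the call begins (left out keeps the last). The fingers move at their own pace and stop on an object; squeeze is the grip in N (left out, the last holds). Time passes only in rows, so rows that do not move let the fingers close. The tool returns the time, the measured TCP pose, the force, the opening and the grip force at its end. only (a regular expression) keeps the lines of the reply that match it, lines (a string "A,B") keeps lines A to B, and quiet returns only ok. A shift or turn number past 1, either way, is cut back to 1. Input that does not fit is refused with a message, and nothing moves.
- env.sense(): the state, without advancing time (a new reading comes with each control period).
- vision.read_camera(name): name is "scene" or "side" or "wrist"; returns a dict with "color" (400x640x3 uint8, red, green, blue), "mtx" (3x3 intrinsics, pixels), "world_to_cam" (4x4, takes a point from world to camera coordinates); the wrist camera has in their place "tool_from_camera" (4x4, takes a point from camera to tool coordinates, whose origin is the TCP and whose axes are the flange's). Camera axes: x right, y down, z forward; pixel columns grow to the right and rows downward; lengths in m; the calibration is good to about 2 mm. A picture is of the moment at which its call begins: read the wrist's pose just before it. There is no depth.
- env.sign_off(): hands the job in; it is judged then, once.
Trained networks look in a picture, given as the dict that the camera call returned (one of the last four; its "shot" number tells which), for a name from the list of things; names that differ only in an ending like _2 or _b are one class to them, and where a whole thing is asked for, a point or a joint stands for the part that bears it (a point fixed in the world has none). Each returns a list of dicts, best first, with "score" (0 to 1); they miss things now and then, are a little off and sometimes report something else, mostly with a low value. They report only what shows in the picture. A call takes as long as a camera call. They do not tell look-alikes from the thing itself.
- finder.cut_out(target, picture): "mask" (400x640 bool, what is visible of it).
- finder.tip_of(target, picture): "position" ([x, y, z] in m, in world coordinates, good to about 4 mm: a listed point, or the origin of a listed thing).
The state is a dict: "t": time; "q": joint angles; "joint_velocities": joint speeds; "effort": joint torques, N m; "tool_pos": TCP position; "ee_rot": TCP orientation; "force": force on the tool from outside, world axes, zero at the start; "ft_torque": the same for the moment, N m; "grip_width": opening from 0.0 (shut) to 1.0 (fully open); "finger_force": force on a finger pad.
Only numpy, scipy, OpenCV 4.12 (cv2) and the standard library are available. Lean on these libraries where they do the work, as an engineer would, in place of code of your own. Each camera call takes 0.05 s, during which the arm holds its last target. There are 200 camera calls.

## Task

Advance the microtome by one feed step from its console: pull the push-pull knob on the console's front straight out until it snaps into its on position, and with the knob out press the oblong membrane key on top until it gives, firmly but without crushing it (no more than about 40 N). Then push the knob fully home again to lock the feed. Do not press the square or the round key, and leave the slide rack, the jar and the cassettes standing where they are.

Things in the scene. Friction and masses are not known exactly. Their poses are not given: they have to be found in the camera images.
- console: Control console, fixed low black box, white top and front, 170 mm (x, front to back) by 320 mm (y) by 80 mm high. Origin: centre of its underside, on the bench; x points from front to back, away from the robot (turned up to 20 degrees), z up. Front face at x = -87 mm, top at z = 80 mm. On the top a black display hood, up to z = 98 mm, from x = 44 to 80 mm, 200 mm long.
- knob_face (a point): Centre of the outer face of the push-pull knob's head; moves with it; 55 mm above the bench, axes as the console's. Black mushroom head, 42 mm across, 12 mm thick (its back 12 mm along +x from here), on a level steel neck 12 mm thick. Pull along -x, push along +x. Pushed in, the head's back stands 36 mm off the console's front, room for fingers; a 22 mm collar there is 3 mm thick.
- dial: Rotary dial on the console's front, left or right of the push-pull knob: black, 38 mm across, reaching only 19 mm out, no neck, with a grey bar across; fixed and not part of the job. Origin: on the console's front face, at the dial's centre.
- knob (a joint): Travel of the push-pull knob: 0 = pushed home (off, locked), 0.020 m = pulled out (on). Over-centre detent: it resists with about 6 to 8 N (10 N if moved fast), passes its middle at 0.010 m and from there snaps by itself to the nearer end and stays there.
- feed_key_top (a point): Centre of the top of the oblong membrane key (feed key): white, 20 mm (x) by 44 mm (y), its top 5 mm above the console's top; axes as the console's. The three keys stand in a row along the console's y, 70 mm apart, in any order, about 25 mm in front of the console's centre line, each on a thin flat grey pad.
- feed_key (a joint): Downward travel of the oblong key, 0 to 0.0015 m, sprung: starts to move at about 1.3 N, about 5 N at the stop. It counts as pressed beyond 0.0009 m (about 3.5 N).
- square_key_top (a point): Centre of the top of the square membrane key, 22 mm by 22 mm, white, same height; not to be pressed.
- round_key_top (a point): Centre of the top of the round membrane key, 24 mm in diameter, white, same height; not to be pressed.
- square_key (a joint): Downward travel of the square key, as for the oblong key.
- round_key (a joint): Downward travel of the round key, as for the oblong key.
- slide_rack: Loose wooden frame with upright glass slides, 76 mm by 120 mm by 76 mm high, 0.25 kg, standing on the bench beside the console's +y end. Origin: centre of its underside.
- jar: Loose amber glass jar, 56 mm in diameter, 75 mm high, 0.18 kg, on the bench beside the console's -y end. Origin: centre of its underside.
- cassettes: Loose stack of grey and white cassettes, 28 mm by 40 mm by 24 mm high, on the bench, near the jar. Origin: centre of its underside.
There are look-alikes about, which are no part of the job. Leave any pink or yellow look-alike of the jar alone.

How it is judged:
On the way, in this order (a step that is already met when the one before it is completed fails the run):
1. the knob is pulled out to its on detent (beyond 17 mm) (value of joint knob above 0.017 m), for 0.2 s.
2. with the knob out, the oblong key is pressed (beyond 0.9 mm, about 3.5 N) (value of joint feed_key above 0.0009 m and value of joint knob above 0.017 m), for 0.1 s.
At the end, for the whole second after the job is handed in: The knob is pushed home (within 2 mm of its stop), all three keys are up (less than 0.6 mm down), and the slide rack, jar and cassettes stand at rest within 25 mm of where they began (value of joint knob below 0.002 m and value of joint each of feed_key, square_key, round_key below 0.0006 m and distance of each of slide_rack, jar, cassettes from where it was at the start of the episode below 0.025 m and linear speed of each of slide_rack, jar, cassettes below 0.02 m/s); the robot touches nothing.
It fails at once if the square or the round key is pressed (beyond 0.9 mm) (value of joint any of square_key, round_key above 0.0009 m).
It fails at once if the oblong key is crushed (over 45 N) (contact force between feed_key and anything else above 45 N).
It fails at once if the slide rack, the jar or the cassettes are shifted (over 25 mm) or tipped (over 0.4 rad) (distance of any of slide_rack, jar, cassettes from where it was at the start of the episode above 0.025 m or angle between any of slide_rack, jar, cassettes's own z axis and vertical above 0.4 rad).
It also fails if it takes over 51 s, if anything falls off the work surface, if the arm or the gripper's body presses on something with over 40 N, if the wrist force passes 120 N, or if a joint passes its speed limit or range.

## Working session

There is one attempt and no reset: what is moved stays moved. The work goes in short steps, Python scripts to look and compute and a tool call to move; the robot and the scene stay as the last step left them, time stands still between calls to the robot, and variables do not carry over. Pictures are saved under pics/ and viewed, at most 10 in all, crops included, and the job is handed in when it is done.

```bash
mkdir -p pics; cat > h.py <<'E'
import numpy as np, cv2
from bench import env, vision, finder
from scipy.spatial.transform import Rotation as R
def proj(c,p):
    q=c["world_to_cam"]@np.r_[p,1]; u=c["mtx"]@q[:3]; return (u[:2]/u[2]).round(0)
E
python3 - <<'E'
from h import *
s=env.sense(); print(s["t"],s["tool_pos"],s["ee_rot"],s["force"])
ims=[]
for n in("scene","side"):
    c=vision.read_camera(n); ims.append(c["color"])
    for t in("console","knob_face","dial","feed_key_top","square_key_top","round_key_top","slide_rack","jar","cassettes"):
        for d in finder.tip_of(t,c)[:3]:
            print(n,t,round(d["score"],2),np.round(d["position"],3),proj(c,d["position"]))
for n,i in zip(("scene","side"),ims): cv2.imwrite(f"pics/{n}0.png",i[:,:,::-1])
print(env.sense()["t"])
E
```

```text
0.0 [5.49648829e-01 4.80634652e-05 3.02991279e-01] [ 2.22035867e+00 -2.22048659e+00 -1.97377785e-03] [-0.27469338 -0.19877332 -0.45978681]
scene console 0.81 [ 0.617 -0.085  0.002] [307. 206.]
scene knob_face 0.43 [ 0.494 -0.187  0.054] [299. 150.]
scene dial 0.53 [ 0.522 -0.029  0.052] [343. 179.]
scene feed_key_top 0.58 [ 0.589 -0.019  0.085] [334. 189.]
scene square_key_top 0.4 [ 0.601 -0.161  0.083] [285. 171.]
scene round_key_top 0.38 [ 0.592 -0.09   0.085] [310. 179.]
scene slide_rack 0.56 [ 0.621  0.168 -0.002] [391. 249.]
scene jar 0.93 [ 0.632 -0.463  0.002] [195. 157.]
scene jar 0.83 [ 0.661 -0.353 -0.   ] [219. 178.]
scene jar 0.73 [ 0.763 -0.339 -0.002] [199. 205.]
scene cassettes 0.48 [ 0.569 -0.339  0.001] [242. 160.]
scene cassettes 0.34 [ 0.525 -0.028  0.056] [343. 179.]
side console 0.83 [ 0.62  -0.084 -0.002] [323. 235.]
side knob_face 0.81 [ 0.488 -0.19   0.057] [300. 274.]
side dial 0.66 [0.622 0.168 0.001] [275. 180.]
side dial 0.48 [ 0.52  -0.026  0.056] [276. 222.]
side square_key_top 0.49 [ 0.598 -0.158  0.085] [333. 235.]
side square_key_top 0.47 [ 0.584 -0.023  0.08 ] [297. 204.]
side slide_rack 0.82 [0.623 0.169 0.002] [275. 180.]
side jar 0.95 [ 0.55  -0.424 -0.001] [390. 358.]
side jar 0.62 [ 0.63  -0.466  0.003] [434. 352.]
side jar 0.61 [ 0.765 -0.337  0.004] [435. 276.]
side cassettes 0.89 [ 0.568 -0.337  0.   ] [369. 320.]
1.0
```

```bash
python3 - <<'E'
import cv2,numpy as np
a=cv2.imread("pics/scene0.png")[120:280,170:430];b=cv2.imread("pics/side0.png")[150:380,230:490]
cv2.imwrite("pics/a.png",np.vstack([cv2.resize(a,(585,360),interpolation=3)]));cv2.imwrite("pics/b.png",cv2.resize(b,(678,600),interpolation=3))
E
```

```text
(no output)
```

View pics/a.png

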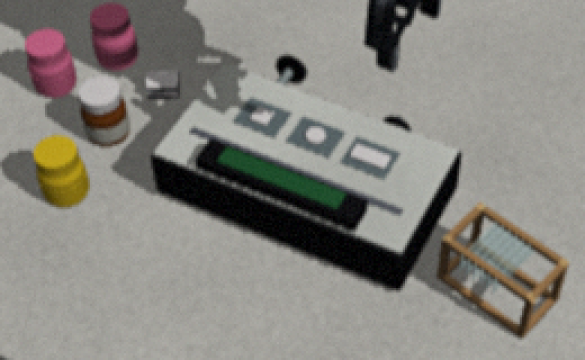

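View pics/b.png

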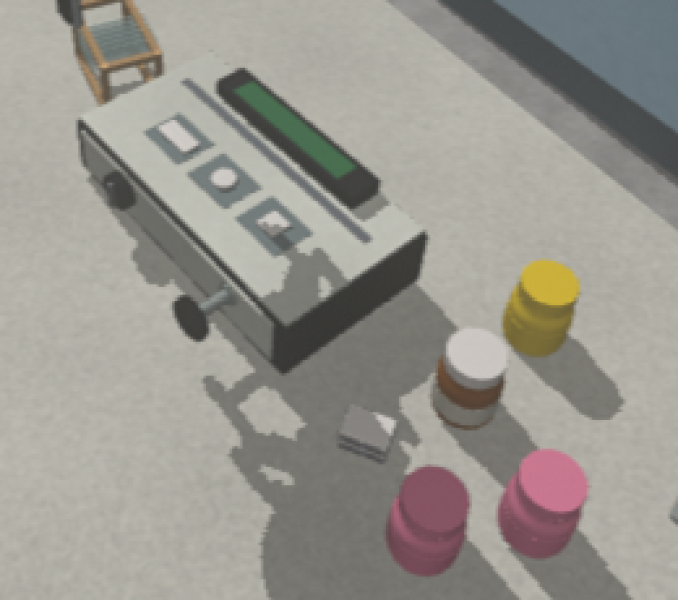

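The oblong key is the one beside the dial, at scene (334,189), nearest the slide rack. The round key is in the middle at (310,179), and the square key is at (285,171), behind the knob. The thing with a mushroom head and steel neck at scene (299,150), side (300,274), is the knob. The dial is the neckless disc at (343,179). The amber jar is at scene (219,178), and the pink and yellow jars are look-alikes.

```bash
cat >> h.py <<'E'
def back(c,uv,z):
    M=c["world_to_cam"];Rm=M[:3,:3];o=-Rm.T@M[:3,3]
    d=Rm.T@np.linalg.solve(c["mtx"],np.r_[uv,1]);return o+d*(z-o[2])/d[2]
E
python3 - <<'E'
from h import *
c=vision.read_camera("side")
s=230+np.array([80,275,427])/2.607; v=150+np.array([122,322,235])/2.607
P=[back(c,(a,b),.08) for a,b in zip(s,v)]
for p in P: print(p.round(4))
d=P[0]-P[1]; print("yaw",np.arctan2(-d[0],d[1])); d=P[2]-P[1]; print(np.arctan2(d[1],d[0]),np.linalg.norm(d))
E
```

```text
[0.5204 0.0511 0.08  ]
[ 0.5423 -0.244   0.08  ]
[ 0.7069 -0.2438  0.08  ]
yaw 0.07389445141105415
0.0017050566815480486 0.16460512689840506
```

Careful with the scale: shifts go in shares of 80 cm and turns go in shares of 180 degrees. That gives: 0.186 m / 0.8 = 0.2325, 0.029 m / 0.8 = 0.0363, -0.18 rad / 3.1416 = -0.0573.

>>> hand_motion(moves=[{"pos": [0.0375, 0.0125, 0], "turn_vec": [0, 0, -0.0573]}, {"pos": [0.075, 0.025, 0], "turn_vec": [0, 0, -0.1146]}, {"pos": [0.1125, 0.0363, 0], "turn_vec": [0, 0, -0.1719]}, {"pos": [0.15, 0.0363, 0], "turn_vec": [0, 0, -0.2292]}, {"pos": [0.1875, 0.0363, 0], "turn_vec": [0, 0, -0.2865]}, {"pos": [0.2325, 0.0363, 0], "turn_vec": [0, 0, -0.3438]}, {"pos": [0.2325, 0.0363, 0], "turn_vec": [0, 0, -0.4011]}, {"pos": [0.2325, 0.0363, 0], "turn_vec": [0, 0, -0.4584]}], jaw=1.0, squeeze=40)

```text
t: 2.05
tool_pos: [0.5209, -0.1866, 0.3037]
ee_rot: [-3.135, 0.198, 0.0]
force: [-0.4, 0.2, -0.0]
grip_width: 1.001
finger_force: 0.0
```

>>> hand_motion(moves=[{"turn_vec": [0, 0, -0.0318]}, {"turn_vec": [0, 0, -0.0637]}, {"turn_vec": [0, 0, -0.0637]}, {"turn_vec": [0, 0, -0.0637]}])

```text
t: 2.55
tool_pos: [0.521, -0.186, 0.3039]
ee_rot: [3.14, 0.106, -0.0]
force: [0.0, 0.2, 0.2]
grip_width: 1.0
finger_force: 0.0
```

```bash
python3 - <<'E'
from h import *
s=env.sense(); c=vision.read_camera("wrist"); Rt=R.from_rotvec(s["ee_rot"]).as_matrix(); print(s["t"],s["tool_pos"],"\n",Rt.round(3))
X=np.eye(4);X[:3,:3]=Rt;X[:3,3]=s["tool_pos"]; c["world_to_cam"]=np.linalg.inv(X@c["tool_from_camera"])
for t in("console","knob_face","dial","feed_key_top","square_key_top","round_key_top"):
    for d in finder.tip_of(t,c)[:2]: print(t,round(d["score"],2),np.round(d["position"],4),proj(c,d["position"]))
cv2.imwrite("pics/w1.png",c["color"][:,:,::-1])
E
```

```text
2.55 [ 0.52097213 -0.18599009  0.30387762] 
 [[ 0.998  0.067 -0.   ]
 [ 0.067 -0.998 -0.   ]
 [-0.     0.    -1.   ]]
console 0.76 [ 0.6134 -0.0888 -0.0036] [246.  99.]
knob_face 0.62 [ 0.4932 -0.1875  0.0549] [319. 211.]
knob_face 0.25 [ 6.205e-01  1.681e-01 -6.000e-04] [30. 77.]
dial 0.92 [ 0.5189 -0.0239  0.055 ] [174. 179.]
feed_key_top 0.78 [ 0.5864 -0.0178  0.0831] [149. 115.]
square_key_top 0.93 [ 0.6042 -0.157   0.0819] [295. 106.]
square_key_top 0.16 [6.219e-01 1.699e-01 3.000e-04] [28. 76.]
round_key_top 0.84 [ 0.5933 -0.0895  0.0827] [224. 113.]
```

View pics/w1.png

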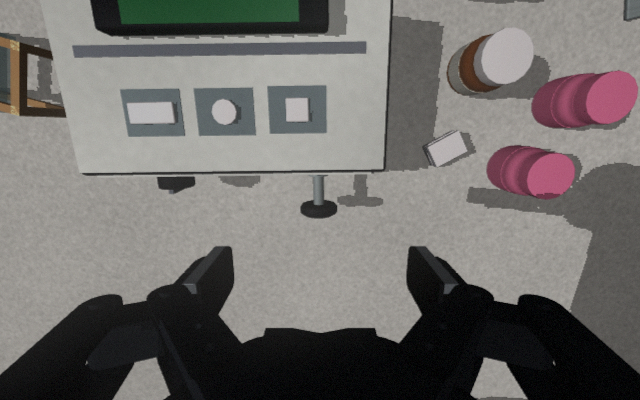

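```bash
cat >> h.py <<'E'
def wrist():
    s=env.sense(); c=vision.read_camera("wrist"); X=np.eye(4);X[:3,:3]=R.from_rotvec(s["ee_rot"]).as_matrix();X[:3,3]=s["tool_pos"]
    c["world_to_cam"]=np.linalg.inv(X@c["tool_from_camera"]); c["X"]=X; return c
E
python3 - <<'E'
from h import *
c=wrist(); X=c["X"]
g=cv2.cvtColor(c["color"],cv2.COLOR_RGB2GRAY)
for t in("feed_key_top","round_key_top","square_key_top"):
    m=finder.cut_out(t,c)[0]["mask"]; v,u=np.nonzero(m); uv=(u.mean(),v.mean()); print(t,np.round(uv,1),back(c,uv,.085).round(4))
# front top edge: white->dark transition
E=[]
for u in list(range(100,155,5))+list(range(200,290,5))+list(range(345,375,5)):
    col=g[155:185,u].astype(float); v=155.5+np.argmin(np.diff(col)); E.append(back(c,(u,v),.08)[:2])
E=np.array(E); k=np.polyfit(E[:,1],E[:,0],1); print("edge yaw",-k[0],"x at y=-.186",np.polyval(k,-.186), np.std(E[:,0]-np.polyval(k,E[:,1])))
for v in(183,190,197):
    r=g[v,300:340]; print(v,list(r))
print("neck",back(c,(318.5,190),.06), back(c,(319,208),.055))
E
```

```text
feed_key_top [151.1 112.2] [ 0.5889 -0.0208  0.085 ]
round_key_top [223.9 111.6] [ 0.594  -0.0899  0.085 ]
square_key_top [297.  109.1] [ 0.6011 -0.1592  0.085 ]
edge yaw 0.07707930027855074 x at y=-.186 0.5441474828224887 0.00025553900445017877
183 [np.uint8(155), np.uint8(152), np.uint8(151), np.uint8(154), np.uint8(157), np.uint8(158), np.uint8(160), np.uint8(160), np.uint8(159), np.uint8(155), np.uint8(153), np.uint8(151), np.uint8(140), np.uint8(118), np.uint8(116), np.uint8(130), np.uint8(128), np.uint8(127), np.uint8(121), np.uint8(109), np.uint8(97), np.uint8(82), np.uint8(73), np.uint8(88), np.uint8(139), np.uint8(151), np.uint8(152), np.uint8(157), np.uint8(160), np.uint8(160), np.uint8(160), np.uint8(156), np.uint8(156), np.uint8(156), np.uint8(166), np.uint8(162), np.uint8(159), np.uint8(152), np.uint8(153), np.uint8(156)]
190 [np.uint8(155), np.uint8(155), np.uint8(155), np.uint8(157), np.uint8(157), np.uint8(155), np.uint8(158), np.uint8(157), np.uint8(153), np.uint8(150), np.uint8(152), np.uint8(151), np.uint8(150), np.uint8(123), np.uint8(117), np.uint8(124), np.uint8
[... 327 characters left out ...]
155), np.uint8(149)]
197 [np.uint8(155), np.uint8(158), np.uint8(160), np.uint8(163), np.uint8(158), np.uint8(160), np.uint8(162), np.uint8(161), np.uint8(162), np.uint8(165), np.uint8(162), np.uint8(156), np.uint8(155), np.uint8(127), np.uint8(113), np.uint8(126), np.uint8(130), np.uint8(127), np.uint8(120), np.uint8(110), np.uint8(98), np.uint8(85), np.uint8(76), np.uint8(77), np.uint8(136), np.uint8(156), np.uint8(159), np.uint8(159), np.uint8(162), np.uint8(158), np.uint8(152), np.uint8(154), np.uint8(153), np.uint8(155), np.uint8(156), np.uint8(156), np.uint8(155), np.uint8(121), np.uint8(97), np.uint8(99)]
neck [ 0.51867585 -0.18504099  0.06      ] [ 0.49662133 -0.18707098  0.055     ]
```

Scaled: 0.195 m / 0.8 = 0.2438, 0.18 m / 0.8 = 0.225, -0.012 rad / 3.1416 = -0.0038.

>>> hand_motion(moves=[{"pos": [0.0013, 0, 0.0625], "turn_vec": [0, 0, -0.0038]}, {"pos": [0.0013, 0, 0.125], "turn_vec": [0, 0, -0.0038]}, {"pos": [0.0013, 0, 0.1875], "turn_vec": [0, 0, -0.0038]}, {"pos": [0.0013, 0, 0.225], "turn_vec": [0, 0, -0.0038]}, {"pos": [0.0013, 0, 0.2438], "turn_vec": [0, 0, -0.0038]}, {"pos": [0.0013, 0, 0.2438], "turn_vec": [0, 0, -0.0038]}])

```text
t: 3.85
tool_pos: [0.5219, -0.1859, 0.1086]
ee_rot: [3.139, 0.128, -0.002]
force: [0.2, 0.7, 1.1]
grip_width: 0.996
finger_force: 0.0
```

```bash
python3 - <<'E'
from h import *
c=wrist(); cv2.imwrite("pics/w2.png",c["color"][:,:,::-1])
c=vision.read_camera("side"); print([ (d["score"],d["position"]) for d in finder.tip_of("knob_face",c)[:1]])
E
```

```text
[(0.57, [0.4883, -0.187, 0.054])]
```

View pics/w2.png

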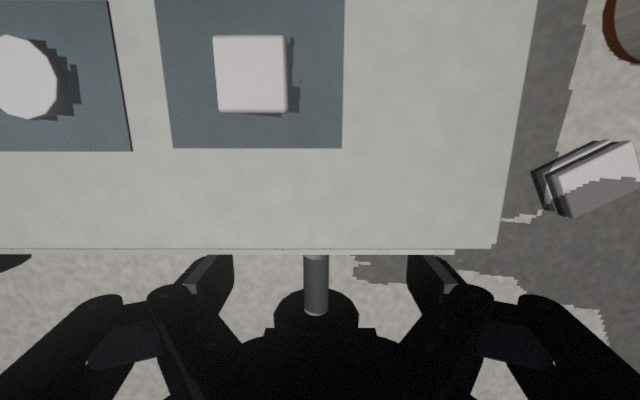

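The fingers straddle the steel neck (316,285) between the head and the console front, so I'm closing on it.

>>> hand_motion(moves=[{}, {}, {}, {}, {}, {}, {}, {}], jaw=0.0, squeeze=50)

```text
t: 5.0
tool_pos: [0.5219, -0.1843, 0.109]
ee_rot: [-3.136, -0.127, -0.0]
force: [-1.7, 7.0, 5.1]
grip_width: 0.118
finger_force: 48.7
```

Gripped, opening 0.118 (about 10–12 mm). Now I'll pull.

Scaled: -0.021 m / 0.8 = -0.0263, -0.018 m / 0.8 = -0.0225.

>>> hand_motion(moves=[{"pos": [-0.0038, 0, 0]}, {"pos": [-0.0075, 0, 0]}, {"pos": [-0.0113, 0, 0]}, {"pos": [-0.015, 0, 0]}, {"pos": [-0.0188, 0, 0]}, {"pos": [-0.0225, 0, 0]}, {"pos": [-0.0263, 0, 0]}, {"pos": [-0.0263, 0, 0]}])

```text
t: 6.0
tool_pos: [0.5017, -0.1859, 0.1091]
ee_rot: [-3.136, -0.127, -0.004]
force: [0.4, 8.9, 2.3]
grip_width: 0.12
finger_force: 49.0
```

>>> hand_motion(moves=[{}, {}, {}, {}, {}, {}], jaw=1.0)

```text
t: 6.75
tool_pos: [0.5011, -0.1877, 0.1089]
ee_rot: [3.139, 0.127, 0.0]
force: [0.1, -0.4, 0.8]
grip_width: 0.997
finger_force: 0.0
```

>>> hand_motion(moves=[{"pos": [0, 0, -0.05]}, {"pos": [0, 0, -0.1125]}, {"pos": [0, 0, -0.175]}, {"pos": [0, 0, -0.2438]}, {"pos": [0, 0, -0.2438]}])

```text
t: 7.38
tool_pos: [0.5026, -0.1882, 0.3091]
ee_rot: [3.136, 0.128, 0.015]
force: [1.7, 0.0, 0.2]
grip_width: 1.0
finger_force: 0.0
```

```bash
python3 - <<'E'
from h import *
c=wrist(); print(c["X"][:3,3]); cv2.imwrite("pics/w3.png",c["color"][:,:,::-1])
for t in("knob_face","feed_key_top"): print(t,[np.round(d["position"],4) for d in finder.tip_of(t,c)[:1]])
m=finder.cut_out("feed_key_top",c)[0]["mask"]; v,u=np.nonzero(m); uv=(u.mean(),v.mean()); print(np.round(uv,1),back(c,uv,.085).round(4))
E
```

```text
[ 0.50264435 -0.18821719  0.30905256]
knob_face [array([ 0.4725, -0.1918,  0.0544])]
feed_key_top [array([ 0.588 , -0.0152,  0.0868])]
[150.7  92.7] [ 0.5885 -0.0205  0.085 ]
```

View pics/w3.png

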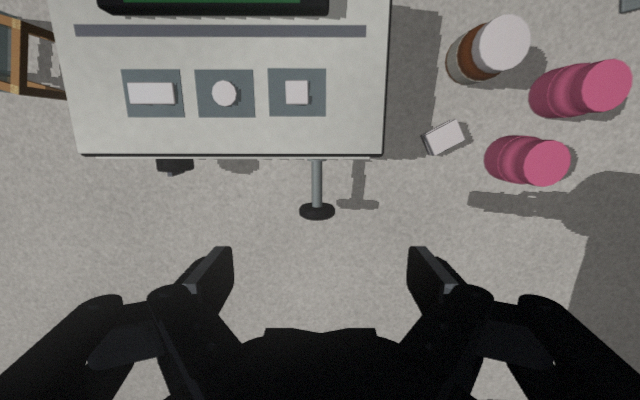

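The knob is out: the face moved about 20 mm and the neck at (316,183) is longer. Next is the oblong key at (151,93), with the fingers shut.

Scaled: -0.16 m / 0.8 = -0.2, 0.099 m / 0.8 = 0.1238.

>>> hand_motion(moves=[{"pos": [0.0375, -0.0625, 0]}, {"pos": [0.075, -0.125, 0]}, {"pos": [0.1125, -0.175, 0]}, {"pos": [0.1238, -0.2, 0]}, {"pos": [0.1238, -0.2, 0.0625]}, {"pos": [0.1238, -0.2, 0.125]}, {"pos": [0.1238, -0.2, 0.165]}, {"pos": [0.1238, -0.2, 0.165]}], jaw=0.0)

```text
t: 8.57
tool_pos: [0.5846, -0.0208, 0.1687]
ee_rot: [3.138, 0.126, -0.012]
force: [-0.1, -0.6, 0.5]
grip_width: 0.004
finger_force: 0.0
```

```bash
python3 - <<'E'
from h import *
s=env.sense(); print(s["tool_pos"],s["force"],s["grip_width"])
a=vision.read_camera("scene")["color"][130:250,240:440]; b=vision.read_camera("side")["color"][130:290,220:420]
cv2.imwrite("pics/p.png",np.vstack([cv2.resize(a,(500,300),interpolation=3),cv2.resize(b,(500,300),interpolation=3)])[:,:,::-1])
E
```

```text
[ 0.58459497 -0.02078671  0.16867271] [-0.0667544  -0.64753729  0.47091185] 0.0037857677295584633
```

View pics/p.png

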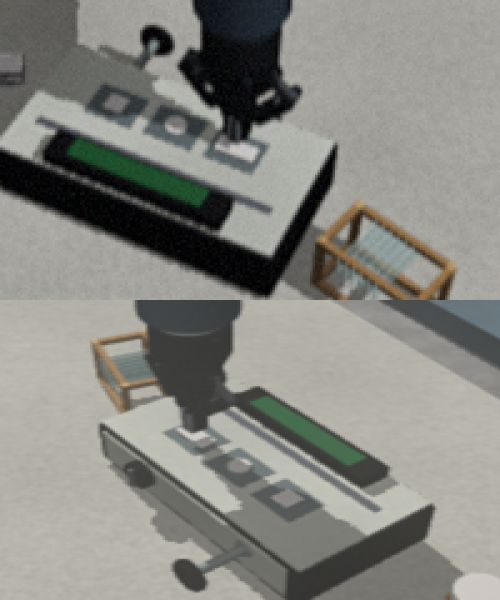

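The fingertips sit over the oblong key at crop (235,140), about 4 mm short in x. I'll correct that and press gently.

Scaled: 0.01 m / 0.8 = 0.0125, 0.004 m / 0.8 = 0.005.

>>> hand_motion(moves=[{"pos": [0.005, 0, 0.005]}, {"pos": [0.005, 0, 0.0088]}, {"pos": [0.005, 0, 0.0113]}, {"pos": [0.005, 0, 0.0125]}, {"pos": [0.005, 0, 0.0125]}])

```text
t: 9.3
tool_pos: [0.5907, -0.0198, 0.1619]
ee_rot: [-3.139, -0.128, 0.0]
force: [-0.7, 1.1, 0.3]
grip_width: -0.003
finger_force: 0.0
```

Scaled: 0.001 m / 0.8 = 0.0013, 0.0005 m / 0.8 = 0.0006.

>>> hand_motion(moves=[{"pos": [0, 0, 0.0006]}, {"pos": [0, 0, 0.0013]}, {"pos": [0, 0, 0.0013]}])

```text
t: 9.68
tool_pos: [0.5907, -0.0198, 0.1609]
ee_rot: [-3.139, -0.127, 0.0]
force: [-0.5, -0.7, 0.3]
grip_width: 0.001
finger_force: 0.0
```

Scaled: 0.002 m / 0.8 = 0.0025, 0.001 m / 0.8 = 0.0013.

>>> hand_motion(moves=[{"pos": [0, 0, 0.0013]}, {"pos": [0, 0, 0.0025]}, {"pos": [0, 0, 0.0025]}])

```text
t: 10.05
tool_pos: [0.5907, -0.0198, 0.1588]
ee_rot: [3.139, 0.128, -0.0]
force: [-0.9, -0.5, -0.1]
grip_width: -0.003
finger_force: 0.0
```

>>> hand_motion(moves=[{"pos": [0, 0, 0.0006]}, {"pos": [0, 0, 0.0013]}, {"pos": [0, 0, 0.0013]}])

```text
t: 10.42
tool_pos: [0.5907, -0.0198, 0.1578]
ee_rot: [3.139, 0.127, -0.0]
force: [-0.2, 0.1, 0.5]
grip_width: -0.002
finger_force: 0.0
```

Scaled: 0.001 m / 0.8 = 0.0013, 0.0005 m / 0.8 = 0.0006.

>>> hand_motion(moves=[{"pos": [0, 0, 0.0006]}, {"pos": [0, 0, 0.0013]}, {"pos": [0, 0, 0.0013]}])

```text
t: 10.8
tool_pos: [0.5908, -0.0198, 0.1571]
ee_rot: [3.139, 0.128, 0.0]
force: [-2.3, 0.5, 2.7]
grip_width: 0.0
finger_force: 1.3
```

Scaled: 0.0007 m / 0.8 = 0.0009, 0.0005 m / 0.8 = 0.0006.

>>> hand_motion(moves=[{"pos": [0, 0, 0.0006]}, {"pos": [0, 0, 0.0009]}, {"pos": [0, 0, 0.0009]}])

```text
t: 11.18
tool_pos: [0.5908, -0.0198, 0.1564]
ee_rot: [3.139, 0.128, 0.0]
force: [-2.0, 0.6, 4.6]
grip_width: 0.0
finger_force: 2.2
```

Scaled: 0.0006 m / 0.8 = 0.0008, 0.0004 m / 0.8 = 0.0005.

>>> hand_motion(moves=[{"pos": [0, 0, 0.0005]}, {"pos": [0, 0, 0.0008]}, {"pos": [0, 0, 0.0008]}])

```text
t: 11.55
tool_pos: [0.5908, -0.0198, 0.1562]
ee_rot: [3.139, 0.128, 0.001]
force: [-2.6, 0.4, 7.2]
grip_width: -0.0
finger_force: 3.6
```

The force passed the 5 N stop at about 7 N with almost no further travel, so the key is pressed. Lifting and moving round in front of the knob.

Scaled: -0.164 m / 0.8 = -0.205, 0.159 m / 0.8 = 0.1988.

>>> hand_motion(moves=[{"pos": [0, 0, -0.025]}, {"pos": [0, 0, -0.0875]}, {"pos": [-0.025, 0, -0.1375]}, {"pos": [-0.075, 0.05, -0.1375]}, {"pos": [-0.125, 0.1, -0.1375]}, {"pos": [-0.175, 0.15, -0.1375]}, {"pos": [-0.205, 0.1988, -0.1375]}, {"pos": [-0.205, 0.1988, -0.1375]}])

```text
t: 12.55
tool_pos: [0.4388, -0.1935, 0.2653]
ee_rot: [-3.139, -0.122, 0.0]
force: [0.3, 0.3, 0.7]
grip_width: -0.001
finger_force: 0.0
```

```bash
python3 - <<'E'
from h import *
c=wrist(); print(c["X"][:3,3])
for i in(c,vision.read_camera("side")): print([(round(d["score"],2),np.round(d["position"],4)) for d in finder.tip_of("knob_face",i)[:1]])
E
```

```text
[ 0.43878379 -0.19347327  0.2653246 ]
[(0.88, array([ 0.4723, -0.1893,  0.0555]))]
[(0.81, array([ 0.4707, -0.1874,  0.0563]))]
```

Scaled: 0.155 m / 0.8 = 0.1938, -0.002 m / 0.8 = -0.0025.

>>> hand_motion(moves=[{"pos": [0, -0.0025, 0.0625]}, {"pos": [0, -0.0025, 0.125]}, {"pos": [0, -0.0025, 0.175]}, {"pos": [0, -0.0025, 0.1938]}, {"pos": [0.0063, -0.0025, 0.1938]}, {"pos": [0.0125, -0.0025, 0.1938]}, {"pos": [0.0188, -0.0025, 0.1938]}, {"pos": [0.0188, -0.0025, 0.1938]}])

```text
t: 13.75
tool_pos: [0.4558, -0.1883, 0.1112]
ee_rot: [3.139, 0.128, 0.002]
force: [-1.2, 0.8, -0.1]
grip_width: -0.0
finger_force: 0.0
```

Scaled: 0.018 m / 0.8 = 0.0225, 0.015 m / 0.8 = 0.0188.

>>> hand_motion(moves=[{"pos": [0.0038, 0, 0]}, {"pos": [0.0075, 0, 0]}, {"pos": [0.0113, 0, 0]}, {"pos": [0.015, 0, 0]}, {"pos": [0.0188, 0, 0]}, {"pos": [0.0225, 0, 0]}, {"pos": [0.0225, 0, 0]}])

```text
t: 14.62
tool_pos: [0.4737, -0.1868, 0.1107]
ee_rot: [3.139, 0.128, 0.002]
force: [-0.5, -0.4, -0.2]
grip_width: -0.004
finger_force: 0.0
```

Scaled: 0.006 m / 0.8 = 0.0075, 0.004 m / 0.8 = 0.005.

>>> hand_motion(moves=[{"pos": [0.0025, 0, 0]}, {"pos": [0.005, 0, 0]}, {"pos": [0.0075, 0, 0]}, {"pos": [0.0075, 0, 0]}])

```text
t: 15.12
tool_pos: [0.478, -0.1865, 0.1104]
ee_rot: [-3.139, -0.127, 0.003]
force: [-4.6, -0.2, 2.4]
grip_width: -0.002
finger_force: 2.1
```

Scaled: 0.003 m / 0.8 = 0.0038, 0.002 m / 0.8 = 0.0025.

>>> hand_motion(moves=[{"pos": [0.0013, 0, 0]}, {"pos": [0.0025, 0, 0]}, {"pos": [0.0038, 0, 0]}, {"pos": [0.0038, 0, 0]}])

```text
t: 15.62
tool_pos: [0.4784, -0.1865, 0.1102]
ee_rot: [-3.139, -0.127, 0.012]
force: [-12.8, -0.5, 10.4]
grip_width: 0.001
finger_force: 6.4
```

The knob is against its stop at 13 N with no further travel. Backing off, lifting and checking.

>>> hand_motion(moves=[{"pos": [-0.0125, 0, 0]}, {"pos": [-0.0375, 0, 0]}, {"pos": [-0.05, 0, -0.0375]}, {"pos": [-0.05, 0, -0.1]}, {"pos": [-0.05, 0, -0.1625]}, {"pos": [-0.05, 0, -0.225]}, {"pos": [-0.05, 0, -0.225]}, {"pos": [-0.05, 0, -0.225]}])

```text
t: 16.62
tool_pos: [0.4421, -0.1891, 0.2902]
ee_rot: [-3.138, -0.127, -0.001]
force: [-0.7, -0.1, -0.6]
grip_width: -0.003
finger_force: 0.0
```

```bash
python3 - <<'E'
from h import *
c=wrist(); s=vision.read_camera("side")
for i in(c,s):
  for t in("knob_face","slide_rack","jar","cassettes"): print(t,[(round(d["score"],2),np.round(d["position"],3)) for d in finder.tip_of(t,i)[:3]])
cv2.imwrite("pics/f.png",cv2.resize(c["color"][:250],(800,312))[:,:,::-1])
E
```

```text
knob_face [(0.98, array([ 0.491, -0.189,  0.054]))]
slide_rack []
jar [(0.96, array([ 0.631, -0.464, -0.004])), (0.55, array([ 0.554, -0.429, -0.002]))]
cassettes [(0.71, array([ 0.569, -0.337,  0.001]))]
knob_face [(0.46, array([ 0.488, -0.189,  0.054]))]
slide_rack []
jar [(0.9, array([ 0.554, -0.425, -0.002])), (0.85, array([ 0.632, -0.465,  0.005])), (0.58, array([ 0.764, -0.337,  0.005]))]
cassettes [(0.66, array([ 0.572, -0.336, -0.   ]))]
```

View pics/f.png

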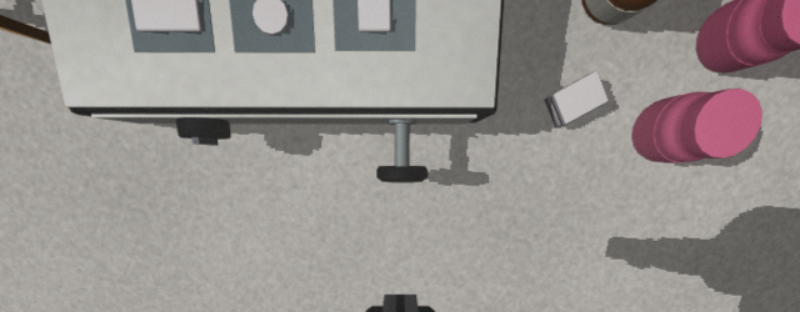

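The picture shows the knob home at (402,150) with its face back at x ≈ 0.49, the arm clear, and the cassettes and jar undisturbed. Handing in.

```bash
python3 -c "
from bench import env
print(env.sign_off())"
```

```text
the job is handed in; nothing more can be done
None
```

I pulled the knob out, pressed the oblong key to its stop at about 7 N, pushed the knob home again and handed the job in at about 17 s; sign-off returned no verdict.

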